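Pop the push-to-open toolbox lid

ROBOT

A 7-joint arm with a two-finger parallel gripper is mounted at the origin on the work surface. World frame = base frame: x ahead of the robot, y to its left, z up, the work surface at z = 0. Lengths are in m, angles in rad, forces in N, time in s.
With the tool pointing down it reaches from about 0.4 to 0.75 m from the base axis. Payload 19.5 kg.
Tool frame: the origin (TCP) lies on the centre line of the jaws, within the pads' length; the fingertips stand 11 mm ahead of it and the grasp point (between the pads) lies 8 mm behind it; z points along the fingers, y is the direction in which the jaws open and shut (so a half turn about z gives the same grasp; the last joint's range is limited). The gripper opens to 85 mm and grips with 20 to 120 N. Pads are 22 mm wide; open, the fingers measure 114 mm over their backs; the gripper's body (76 mm by 85 mm) begins 54 mm behind the grasp point. The pads swing forward as they close: fully open they stand 13 mm farther back than shut.
Start: joints at [-1.384, 0.707, -0.028, 1.485, 0.022, 0.951, -0.075], TCP at [0.13, 0.56, 0.214] pointing down, gripper open.
Joint ranges: [-2.71, 2.71], [-0.32, 2.16], [-1.57, 1.52], [0, 2.45], [-1.46, 4.6], [0, 2.02], [-2.83, 2.83]. Speed limits (rad/s): [1.89, 1.89, 2.57, 2.57, 3.01, 3.01, 3.01].

INTERFACE

Orientations are given as a unit quaternion [x, y, z, w].
In Python, from cell import arm gives the robot as it stands.
- The arm moves only by the tool play_rows, never from a script. Its argument "plan" is a list of rows, each an object of numbers: "dx", "dy", "dz": the shift along the tool's x, y, z in m; "wx", "wy", "wz": the turn, a rotation vector about the tool's x, y, z in degrees; "fingers": the gripper command: -1 is shut, 1 is fully open, values between are in proportion. A call has 1 to 12 rows; each row shifts and turns the commanded pose from where the row before left it, along the tool's axes as they then stand; what a row does not reach is not made up. A row lasts 1/12 s, in which the tool goes at most 41.7 mm and 7.16 degrees, less where a joint would pass 70% of its speed; a pose out of reach is approached as far as the arm can. A call is refused whole if a number of a shift passes 0.0417 or a number of a turn 7.16, either way. A call with a gripper value outside its range is refused whole. The fingers move at their own pace and stop on an object; "force" is the grip in N (left out, the last holds). Time passes only in rows, so rows that do not move let the fingers close. It gives the time, the measured TCP pose, the force and the opening at its end, in the units of the state.
- arm.sense(): the state, without advancing time (a new reading comes with each control period).
- arm.snapshot(name): name is "side" or "top" or "wrist"; returns the picture (480x640x3 uint8, red, green, blue); there is no depth.
- arm.camera_info(name): a dict with "fx", "fy", "cx", "cy" (pixels), "world_to_cam" (4x4, takes a point from world to camera coordinates). Camera axes: x right, y up, looking along -z (the intrinsics and any distortion apply to the point x, -y, -z); pixel columns grow to the right and rows downward; lengths in m; the calibration is good to about 2 mm. The wrist camera is an equidistant fisheye: a pixel r from the principal point sees the ray r / f radians off the axis. A picture is of the moment at which its call begins: read the wrist's pose just before it. camera_info takes no time and is no camera call; for the wrist camera it gives the pose at the moment of the call.
- arm.finish_job(): hands the job in, once; it reports no verdict.
Trained networks look in the newest picture that a camera, given by its name, has taken for a name from the list of things; names that differ only in an ending like _2 or _b are one class to them, and where a whole thing is asked for, a point or a joint stands for the part that bears it (a point fixed in the world has none). Each returns a list of dicts, best first, with "confidence" (0 to 1); they miss things now and then, are a little off and sometimes report something else, mostly with a low value. They report only what shows in the picture. A call takes as long as a camera call. They do not tell look-alikes from the thing itself.
- arm.silhouettes(camera, query): "pixels" (480x640 bool, what is visible of it).
- arm.mark_of(camera, query): "point" ([x, y, z] in m, in the coordinates of the camera as it stood for that picture, good to about 4 mm: a listed point, or the origin of a listed thing).
The state is a dict: "time": time; "q": joint angles; "joint_vel": joint speeds; "joint_torque": joint torques, N m; "tcp_pos": TCP position; "eef_rot": TCP orientation; "contact_force": force on the tool from outside, world axes, zero at the start; "ft_torque": the same for the moment, N m; "width": opening from 0.0 (shut) to 1.0 (fully open).
Only numpy, scipy, OpenCV 4.12 (cv2) and the standard library are available. Lean on these libraries where they do the work, as an engineer would, in place of code of your own. Each camera call takes 0.05 s, during which the arm holds its last target.

TASK

Open the blue toolbox with your fingertips: slide the yellow lock tab fully along its slot to the end with the green dot, then press the lid down at the round pad on its front edge until the catch gives, and take your hand away so that the spring raises the lid ajar. Leave the lid ajar as the spring holds it, do not lift it further open, and leave the jar, the wheel, the skate tool and the bearing where they are.

Things in the scene. Friction and masses are not known exactly. Their poses are not given: they have to be found in the camera images.
- toolbox: Blue toolbox, fixed, x -141..90, y +-157, 130 mm high shut. Origin: on the bench, z up; front (-x) faces the robot. Front ledge x -141..-88, top z 122 mm, carries the lock: red dot = locked end (-y), green = free end (+y). Behind it the lid, x -87..91, top z 130; black handle on it 12 mm high, x 23..47, y +-65.
- lock_tab (a point): Centre of the top of the yellow lock tab on the front ledge, at toolbox x = -115 mm, z = 147 mm. The tab is 18 mm (toolbox x) by 14 mm (toolbox y) and stands 25 mm above the ledge; the ledge beside it is free and flat. Its axes are those of the toolbox; it slides along toolbox +y to unlock.
- lock (a joint): Travel of the lock tab along toolbox +y, m: 0 = locked end (red dot), 0.032 = free end (green dot), a hard stop at both; it starts between 0 and 0.008 and stays where it is left. About 1.5 N moves it. Below about 0.023 it blocks the lid from being pressed in.
- press_pad (a point): Centre of the top of the round white and grey pad (34 mm across) on the lid, 28 mm behind its front edge, at toolbox x = -55, y = 0, z = 131 mm when shut; moves with the lid. Axes as the toolbox when shut, turning with the lid. Press straight down here.
- lid (a joint): Lid angle, rad, hinge along its far edge (toolbox x 85, z 108 mm): 0 shut, negative pressed in, stop at -0.055 (pad 8 mm lower), positive open. Lock free: pressing the pad in 4 mm or more (3 to 6 N) frees the catch; go to the stop to be sure. The lid then follows the finger up and rests ajar at about 0.35 (front edge 55 mm higher).
- jar_mid (a point): Centre of a glass jar with a clamped hinged lid, 72 mm across, 105 mm high, loose, beside the toolbox; leave alone.
- wheel_mid (a point): Centre of a clear skate wheel lying flat, 54 mm across, 34 mm high, loose, beside the toolbox; leave alone.
- skate_tool_mid (a point): Centre of the stem of a black T-shaped skate tool lying flat, 90 x 74 x 12 mm, loose, in front of the toolbox; leave alone.
- bearing_mid (a point): Centre of a steel bearing lying flat, 22 mm across, 7 mm high, loose, in front of the toolbox; leave alone.
Things that resemble listed ones, but are neither listed nor needed, are in the scene too. Of the things that look like the part that bears jar_mid, the smaller one is meant.

How it is judged:
On the way, in this order (a step that is already met when the one before it is completed fails the run):
1. the lock tab is slid to the free end while the lid is still shut (value of joint lock above 0.028 m and value of joint lid below 0.03 rad), for 0.1 s.
2. with the lock free, the robot presses the lid in past its shut position (value of joint lid below -0.02 rad and value of joint lock above 0.025 m and contact force between the fingers and lid above 1 N), for 0.02 s.
At the end, for the whole second after the job is handed in: The lid rests still and ajar on its spring, 0.25 to 0.46 rad open, the lock tab is at the free end (more than 25 mm of its 32 mm), and jar, wheel, skate tool and bearing lie or stand within 15 mm of where they began, not tipped (value of joint lid between 0.25 and 0.46 rad and velocity of joint lid between -0.05 and 0.05 rad/s and value of joint lock above 0.025 m and not (distance of jar_mid from where it was at the start of the episode above 0.015 m) and not (distance of wheel_mid from where it was at the start of the episode above 0.015 m) and not (distance of skate_tool_mid from where it was at the start of the episode above 0.015 m) and not (distance of bearing_mid from where it was at the start of the episode above 0.015 m) and angle between each of jar_mid, wheel_mid, skate_tool_mid, bearing_mid's own z axis and vertical below 0.15 rad); the robot touches nothing.
It fails at once if the lid is lifted or swung open beyond ajar (more than 0.55 rad) (value of joint lid above 0.55 rad).
It fails at once if the jar, wheel, skate tool or bearing is moved more than 20 mm, lifted or carried (distance of any of jar_mid, wheel_mid, skate_tool_mid, bearing_mid from where it was at the start of the episode above 0.02 m).
It fails at once if the jar is tipped (angle between jar_mid's own z axis and vertical above 0.3 rad).
It also fails if it takes over 40 s, if anything falls off the work surface, if the arm or the gripper's body presses on something with over 40 N, if the wrist force passes 120 N, or if a joint passes its speed limit or range.

## Working session

There is one attempt and no reset: what is moved stays moved. The work goes in short steps, Python scripts to look and compute and a tool call to move; the robot and the scene stay as the last step left them, time stands still between calls to the robot, and variables do not carry over. Pictures are saved under pics/ and viewed, and the job is handed in when it is done.

Besides the shell and the picture viewer there is one more tool, called after "Emit:" as name(argument=value, ...) on one line, values as JSON. play_rows: Moves the arm, as the interface text tells. Its arguments: {"type":"object","properties":{"plan":{"type":"array"},"force":{"type":"number"}},"required":["plan"]}

```bash
mkdir -p pics; cat > h.py <<'E'
import numpy as np,cv2
from cell import arm
def w(cam,p):
    M=np.array(arm.camera_info(cam)["world_to_cam"]);return (np.linalg.inv(M)@np.append(p,1))[:3]
def save(cam,n):
    im=arm.snapshot(cam);cv2.imwrite(f"pics/{n}.png",im[:,:,::-1]);return im
E
python3 - <<'E'
from h import *
np.set_printoptions(precision=4,suppress=True)
s=arm.sense();print(s["time"],s["tcp_pos"],s["eef_rot"],s["contact_force"],s["width"])
for c in ["top","side"]:
    save(c,c+"0")
    for q in ["toolbox","lock_tab","press_pad"]:
        for r in arm.mark_of(c,q)[:2]: print(c,q,r["confidence"],w(c,np.array(r["point"])))
print(arm.sense()["time"])
E
```

```text
0.0 [0.1303 0.5597 0.2136] [ 0.1141  0.9935 -0.0005 -0.    ] [ 0.6069 -0.021   0.1162] 0.9997854473176305
top toolbox 0.64 [ 0.6165  0.1093 -0.0037]
top toolbox 0.64 [ 0.4115  0.1212 -0.0002]
top lock_tab 0.59 [0.5089 0.0595 0.1479]
top press_pad 0.74 [0.5626 0.0905 0.1341]
side lock_tab 0.67 [0.5132 0.0612 0.1526]
side press_pad 0.89 [0.5582 0.0928 0.1369]
0.4
```

View pics/top0.png

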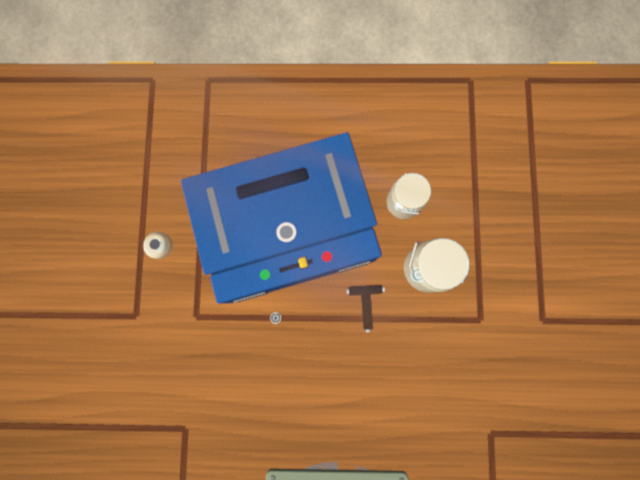

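View pics/side0.png

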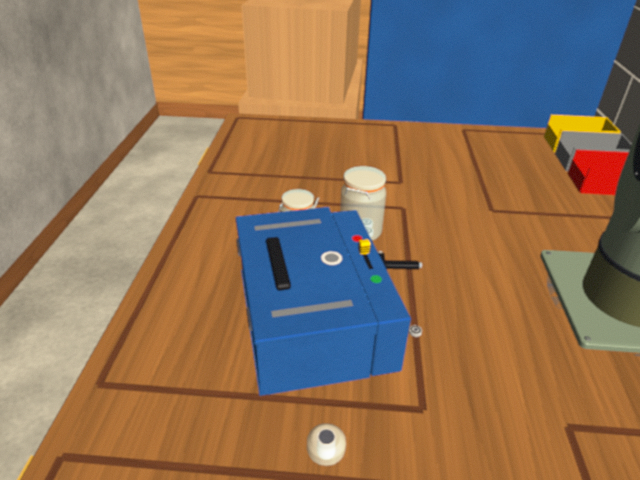

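The top view shows the toolbox yawed. The red dot is at (327,257), green at (265,274), the tab at (303,263) and the pad at (286,232). I'll back-project these to get the yaw.

```bash
cat >> h.py <<'E'
def ray(cam,u,v,z):
    i=arm.camera_info(cam);M=np.linalg.inv(np.array(i["world_to_cam"]))
    d=M[:3,:3]@np.array([(u-i["cx"])/i["fx"],-(v-i["cy"])/i["fy"],-1]);o=M[:3,3]
    return o+d*(z-o[2])/d[2]
def blob(im,f,roi):
    u0,u1,v0,v1=roi;h=cv2.cvtColor(im[v0:v1,u0:u1],cv2.COLOR_RGB2HSV).astype(int)
    m=f(h[...,0],h[...,1],h[...,2]);y,x=np.nonzero(m);return x.mean()+u0,y.mean()+v0,len(x)
E
python3 - <<'E'
from h import *
np.set_printoptions(precision=4,suppress=True)
print({k:v for k,v in arm.camera_info("top").items() if k!="world_to_cam"})
red=lambda h,s,v:((h<6)|(h>173))&(s>150)&(v>100)
grn=lambda h,s,v:(h>45)&(h<85)&(s>120)&(v>80)
yel=lambda h,s,v:(h>15)&(h<35)&(s>150)&(v>100)
wht=lambda h,s,v:(s<60)
for c,rr in [("top",dict(r=(315,340,245,270),g=(250,280,262,288),y=(293,313,250,275),p=(270,303,217,247))),("side",dict(r=(345,366,230,245),g=(365,390,270,290),y=(355,375,235,258),p=(315,347,248,270)))]:
    im=cv2.imread(f"pics/{c}0.png")[:,:,::-1].copy()
    P={}
    for k,f,z in [("r",red,.122),("g",grn,.122),("y",yel,.142),("p",wht,.131)]:
        u,v,n=blob(im,f,rr[k]);P[k]=ray(c,u,v,z);print(c,k,round(u,1),round(v,1),n,P[k])
    d=P["g"]-P["r"];print("yaw",np.degrees(np.arctan2(-d[0],d[1])),np.linalg.norm(d))
# corner edges in top
for n,u,v,z in [("BL",183,180,.13),("BR",348,134,.13),("FR",381,256,.122),("FL",217,302,.122)]: print(n,ray("top",u,v,z))
for n,u,v,z in [("bearing",276,318,.007),("toolT1",348,290,.012),("T2",383,289,.012),("stemend",368,330,.012)]: print(n,ray("top",u,v,z))
E
```

```text
{'fx': 459.01610520367143, 'fy': 459.01610520367143, 'cx': 320.3486226210379, 'cy': 227.1249350150371}
top r 326.3 256.2 64 [0.5223 0.0229 0.122 ]
top g 264.5 274.2 82 [0.4899 0.1301 0.122 ]
top y 302.4 262.5 66 [0.5095 0.0633 0.142 ]
top p 285.7 231.7 322 [0.5637 0.0939 0.131 ]
yaw 16.82115741544419 0.11202870397503228
side r 356.4 238.0 35 [0.5217 0.018  0.122 ]
side g 375.7 278.6 68 [0.4887 0.1258 0.122 ]
side y 364.2 246.4 136 [0.509  0.0682 0.142 ]
side p 331.3 257.6 248 [0.5627 0.09   0.131 ]
yaw 17.05034585348771 0.11282681476400436
BL [0.6555 0.2797 0.13  ]
BR [ 0.7423 -0.0143  0.13  ]
FR [ 0.5235 -0.0723  0.122 ]
FL [0.4414 0.211  0.122 ]
bearing [0.4104 0.1213 0.007 ]
toolT1 [ 0.4662 -0.0194  0.012 ]
T2 [ 0.4688 -0.0879  0.012 ]
stemend [ 0.3899 -0.0581  0.012 ]
```

Both views agree: yaw ≈16.6°, origin ≈(0.616,0.108), tab at toolbox y ≈ -14 mm. First I'll align the tool with the box and shut the fingers.

Emit:
play_rows(plan=[{"wz": -5.94,"fingers": -1},{"wz": -5.94,"fingers": -1},{"wz": -5.94,"fingers": -1},{"wz": -5.94,"fingers": -1},{"wz": -5.94,"fingers": -1},{"dx": -0.0123,"dy": -0.0343,"fingers": -1},{"dx": -0.0123,"dy": -0.0343,"fingers": -1},{"dx": -0.0123,"dy": -0.0343,"fingers": -1},{"dx": -0.0123,"dy": -0.0343,"fingers": -1},{"dx": -0.0123,"dy": -0.0343,"fingers": -1},{"dx": -0.0123,"dy": -0.0343,"fingers": -1},{"fingers": -1}])

```text
$.plan[0]: bad value
```

```bash
cat >> h.py <<'E'
from scipy.spatial.transform import Rotation as Ro
YAW=np.radians(16.6);O=np.array([.6157,.1077,0])
B=Ro.from_euler('z',YAW).as_matrix()
def where():
    np.set_printoptions(precision=4,suppress=True)
    s=arm.sense();R=Ro.from_quat(s["eef_rot"]).as_matrix();p=np.array(s["tcp_pos"])
    print(s["time"],"tcp",p,"box",B.T@(p-O),"F",np.array(s["contact_force"]),"w",s["width"])
    print("tool in box\n",B.T@R)
    return s,R,p
def to(bx):
    s,R,p=where();print("tool shift",R.T@(O+B@np.array(bx)-p))
E
python3 -c "
from h import *
to([-.115,-.0455,.2])"
```

```text
0.4 tcp [0.1304 0.56   0.214 ] box [-0.3359  0.5721  0.214 ] F [-0.3922  0.6137 -0.0668] w 0.9921235540062122
tool in box
 [[-0.8685  0.4956 -0.0001]
 [ 0.4956  0.8685 -0.0002]
 [-0.     -0.0002 -1.    ]]
tool shift [-0.4979 -0.4269  0.0141]
```

Emit:
play_rows(plan=[{"dx": 0,"dy": 0,"dz": 0,"wx": 0,"wy": 0,"wz": -5.94,"fingers": -1},{"dx": 0,"dy": 0,"dz": 0,"wx": 0,"wy": 0,"wz": -5.94,"fingers": -1},{"dx": 0,"dy": 0,"dz": 0,"wx": 0,"wy": 0,"wz": -5.94,"fingers": -1},{"dx": 0,"dy": 0,"dz": 0,"wx": 0,"wy": 0,"wz": -5.94,"fingers": -1},{"dx": 0,"dy": 0,"dz": 0,"wx": 0,"wy": 0,"wz": -5.94,"fingers": -1},{"dx": -0.0123,"dy": -0.0343,"dz": 0,"wx": 0,"wy": 0,"wz": 0,"fingers": -1},{"dx": -0.0123,"dy": -0.0343,"dz": 0,"wx": 0,"wy": 0,"wz": 0,"fingers": -1},{"dx": -0.0123,"dy": -0.0343,"dz": 0,"wx": 0,"wy": 0,"wz": 0,"fingers": -1},{"dx": -0.0123,"dy": -0.0343,"dz": 0,"wx": 0,"wy": 0,"wz": 0,"fingers": -1},{"dx": -0.0123,"dy": -0.0343,"dz": 0,"wx": 0,"wy": 0,"wz": 0,"fingers": -1},{"dx": -0.0123,"dy": -0.0343,"dz": 0,"wx": 0,"wy": 0,"wz": 0,"fingers": -1},{"dx": 0,"dy": 0,"dz": 0,"wx": 0,"wy": 0,"wz": 0,"fingers": -1}])

```text
time: 1.4
tcp_pos: [0.2641, 0.3786, 0.2143]
eef_rot: [-0.141, 0.99, -0.002, 0.001]
contact_force: [0.5, 0.0, 0.8]
width: 0.001
```

```bash
python3 -c "
from h import *
to([-.115,-.0455,.2])"
```

```text
1.4 tcp [0.2641 0.3786 0.2143] box [-0.2596  0.3601  0.2143] F [0.5226 0.0021 0.8042] w 0.000997035503357847
tool in box
 [[-1.      0.0072  0.001 ]
 [ 0.0072  1.     -0.0032]
 [-0.001  -0.0032 -1.    ]]
tool shift [-0.1475 -0.4045  0.0157]
```

Emit:
play_rows(plan=[{"dx": -0.0134,"dy": -0.0368,"dz": 0,"wx": 0,"wy": 0,"wz": 0,"fingers": -1},{"dx": -0.0134,"dy": -0.0368,"dz": 0,"wx": 0,"wy": 0,"wz": 0,"fingers": -1},{"dx": -0.0134,"dy": -0.0368,"dz": 0,"wx": 0,"wy": 0,"wz": 0,"fingers": -1},{"dx": -0.0134,"dy": -0.0368,"dz": 0,"wx": 0,"wy": 0,"wz": 0,"fingers": -1},{"dx": -0.0134,"dy": -0.0368,"dz": 0,"wx": 0,"wy": 0,"wz": 0,"fingers": -1},{"dx": -0.0134,"dy": -0.0368,"dz": 0,"wx": 0,"wy": 0,"wz": 0,"fingers": -1},{"dx": -0.0134,"dy": -0.0368,"dz": 0,"wx": 0,"wy": 0,"wz": 0,"fingers": -1},{"dx": -0.0134,"dy": -0.0368,"dz": 0,"wx": 0,"wy": 0,"wz": 0,"fingers": -1},{"dx": -0.0134,"dy": -0.0368,"dz": 0,"wx": 0,"wy": 0,"wz": 0,"fingers": -1},{"dx": -0.0134,"dy": -0.0368,"dz": 0,"wx": 0,"wy": 0,"wz": 0,"fingers": -1},{"dx": -0.0134,"dy": -0.0368,"dz": 0,"wx": 0,"wy": 0,"wz": 0,"fingers": -1},{"dx": 0,"dy": 0,"dz": 0,"wx": 0,"wy": 0,"wz": 0,"fingers": -1}])

```text
time: 2.4
tcp_pos: [0.5197, 0.0311, 0.2136]
eef_rot: [-0.14, 0.99, -0.001, 0.0]
contact_force: [-0.6, -1.5, -0.8]
width: 0.0
```

```bash
python3 -c "
from h import *
to([-.115,-.0455,.146])
save('side','side1');save('wrist','wrist1')
for q in ['lock_tab','press_pad']:
  for r in arm.mark_of('wrist',q)[:2]: p=w('wrist',np.array(r['point']));print(q,r['confidence'],p,B.T@(p-O))
"
```

```text
2.4 tcp [0.5197 0.0311 0.2136] box [-0.1139 -0.046   0.2136] F [-0.554  -1.5372 -0.7737] w 0.0003966306930974463
tool in box
 [[-1.      0.0082  0.0001]
 [ 0.0082  1.     -0.003 ]
 [-0.0001 -0.003  -1.    ]]
tool shift [0.0011 0.0007 0.0676]
lock_tab 0.67 [0.5133 0.0646 0.1486] [-0.1105 -0.012   0.1486]
press_pad 0.75 [0.559  0.1026 0.1354] [-0.0558  0.0113  0.1354]
```

View pics/wrist1.png

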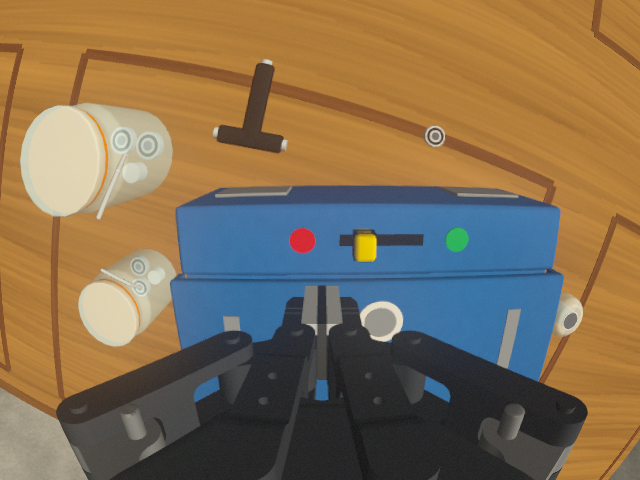

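View pics/side1.png

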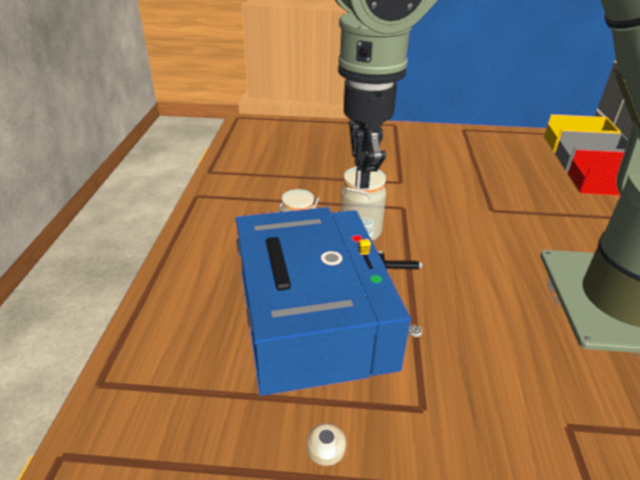

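The wrist view shows the tool square with the box, the yellow tab at (365,246), red dot at (302,240) and green at (457,240). The fingers are over the red-dot side. Descending beside the tab, then pushing.

Emit:
play_rows(plan=[{"dx": 0.0002,"dy": 0,"dz": 0.016,"wx": 0,"wy": 0,"wz": 0,"fingers": -1},{"dx": 0.0002,"dy": 0,"dz": 0.016,"wx": 0,"wy": 0,"wz": 0,"fingers": -1},{"dx": 0.0002,"dy": 0,"dz": 0.016,"wx": 0,"wy": 0,"wz": 0,"fingers": -1},{"dx": 0.0002,"dy": 0,"dz": 0.012,"wx": 0,"wy": 0,"wz": 0,"fingers": -1},{"dx": 0,"dy": 0,"dz": 0.007,"wx": 0,"wy": 0,"wz": 0,"fingers": -1},{"dx": 0,"dy": 0,"dz": 0,"wx": 0,"wy": 0,"wz": 0,"fingers": -1},{"dx": 0,"dy": 0.004,"dz": 0,"wx": 0,"wy": 0,"wz": 0,"fingers": -1},{"dx": 0,"dy": 0.004,"dz": 0,"wx": 0,"wy": 0,"wz": 0,"fingers": -1},{"dx": 0,"dy": 0.004,"dz": 0,"wx": 0,"wy": 0,"wz": 0,"fingers": -1},{"dx": 0,"dy": 0.004,"dz": 0,"wx": 0,"wy": 0,"wz": 0,"fingers": -1},{"dx": 0,"dy": 0.004,"dz": 0,"wx": 0,"wy": 0,"wz": 0,"fingers": -1},{"dx": 0,"dy": 0.004,"dz": 0,"wx": 0,"wy": 0,"wz": 0,"fingers": -1}])

```text
time: 3.6
tcp_pos: [0.509, 0.0612, 0.1473]
eef_rot: [-0.144, 0.99, -0.0, 0.0]
contact_force: [0.4, -1.2, 0.0]
width: 0.002
```

```bash
python3 -c "
from h import *
to([-.115,-.0055,.146])
save('side','side2');save('wrist','wrist2')
"
```

```text
3.6 tcp [0.509  0.0612 0.1473] box [-0.1155 -0.014   0.1473] F [ 0.4049 -1.1715  0.0268] w 0.0021280914548543945
tool in box
 [[-1.      0.      0.0003]
 [ 0.      1.     -0.0001]
 [-0.0003 -0.0001 -1.    ]]
tool shift [-0.0005  0.0085  0.0013]
```

View pics/wrist2.png

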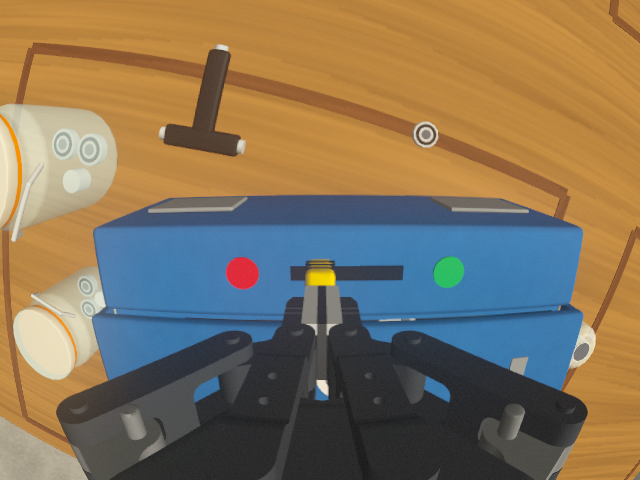

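```bash
python3 -c "
import cv2
a=cv2.imread('pics/side2.png')[180:320,290:430];b=cv2.imread('pics/wrist2.png')[220:330,220:460]
cv2.imwrite('pics/c2.png',cv2.resize(a,None,fx=4,fy=4,interpolation=2));cv2.imwrite('pics/c2w.png',cv2.resize(b,None,fx=3,fy=3,interpolation=2))"
```

```text
(no output)
```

View pics/c2.png

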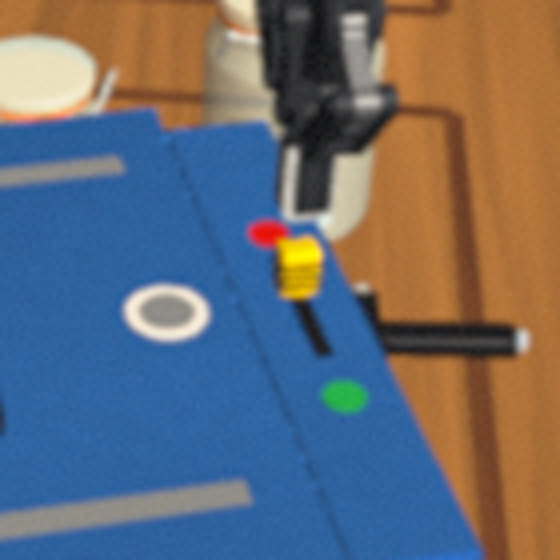

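View pics/c2w.png

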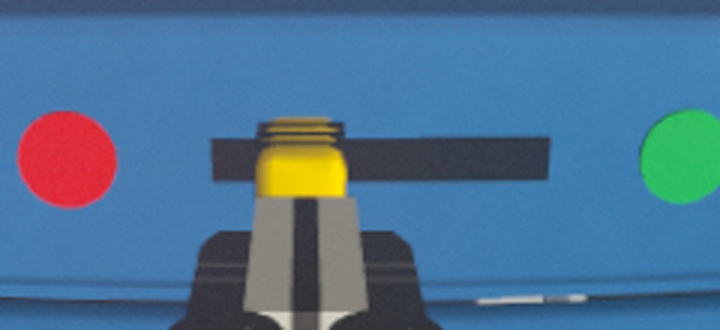

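```bash
cat >> h.py <<'E'
def proj(cam,P):
    i=arm.camera_info(cam);c=np.array(i["world_to_cam"])@np.append(P,1);x,y,z=c[0],-c[1],-c[2]
    if cam=="wrist":
        r=np.hypot(x,y);t=np.arctan2(r,z);return np.array([i["cx"]+i["fx"]*t*x/r,i["cy"]+i["fy"]*t*y/r])
    return np.array([i["cx"]+i["fx"]*x/z,i["cy"]+i["fy"]*y/z])
E
python3 -c "
from h import *
s,R,p=where()
for d in [0,.011,-.011]:
  for c in ['side','wrist','top']: print(d,c,proj(c,p+R@[0,0,d]))
for y in [-14,7,-11]:
  for c in ['side','wrist']:print('tab',y,c,proj(c,O+B@[-.115,y/1000,.147]),proj(c,O+B@[-.115,y/1000,.122]))
save('top','top2');save('side','side2b')
from cell import arm
print(arm.camera_info('wrist'))
"
python3 -c "
import cv2
a=cv2.imread('pics/side2b.png')[180:320,290:430];b=cv2.imread('pics/top2.png')[200:320,220:380]
cv2.imwrite('pics/c3.png',cv2.resize(a,None,fx=4,fy=4,interpolation=2));cv2.imwrite('pics/c3t.png',cv2.resize(b,None,fx=4,fy=4,interpolation=2))"
```

```text
3.7 tcp [0.509  0.0615 0.1472] box [-0.1155 -0.0137  0.1472] F [-0.611  -0.746  -0.0554] w -0.002486530746811675
tool in box
 [[-1.     -0.0008  0.0001]
 [-0.0008  1.      0.0002]
 [-0.0001  0.0002 -1.    ]]
0 side [364.473 241.57 ]
0 wrist [320.602  289.8617]
0 top [303.2643 262.5558]
0.011 side [364.008  246.7798]
0.011 wrist [320.6289 281.4326]
0.011 top [303.6247 263.0444]
-0.011 side [364.9452 236.2784]
-0.011 wrist [320.5721 299.3438]
-0.011 top [302.8937 262.0533]
tab -14 side [364.1465 241.6193] [363.1068 253.3388]
tab -14 wrist [320.0507 290.6303] [320.1666 272.6883]
tab 7 side [367.7044 249.083 ] [366.5817 260.8952]
tab 7 wrist [364.9422 290.4237] [359.7079 272.5948]
tab -11 side [364.6464 242.668 ] [363.5952 254.4008]
tab -11 wrist [326.4927 290.6288] [325.8352 272.6885]
{'fx': 371.64829954431775, 'fy': 371.64829954431775, 'cx': 321.4528703391527, 'cy': 243.3651954508382, 'world_to_cam': array([[-0.2855,  0.9584,  0.0007,  0.0867],
       [-0.9256, -0.2756, -0.2595,  0.5046],
       [-0.2485, -0.0748,  0.9657, -0.1828],
       [ 0.    ,  0.    ,  0.    ,  1.    ]])}
```

View pics/c3.png

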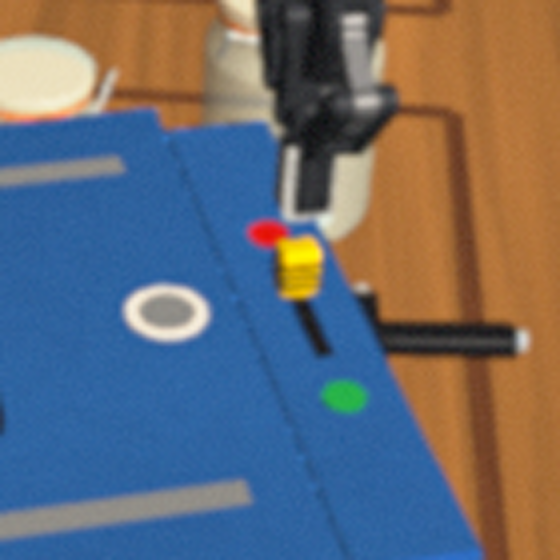

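View pics/c3t.png

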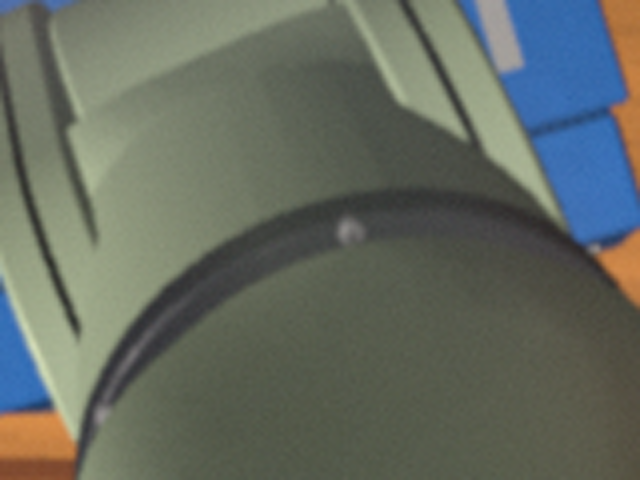

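```bash
python3 -c "
from h import *
s,R,p=where()
for y in [-56,56]: print(proj('wrist',O+B@[-.115,y/1000,.122]))
red=lambda h,s,v:((h<6)|(h>173))&(s>150)&(v>100)
grn=lambda h,s,v:(h>45)&(h<85)&(s>120)&(v>80)
im=cv2.imread('pics/wrist2.png')[:,:,::-1].copy()
print(blob(im,red,(215,270,240,300)),blob(im,grn,(425,475,240,300)))
for d in [-.014,0,.011]: print(d,proj('wrist',p+R@[.011,0,d]),[proj('wrist',p+R@[.011,y,d]) for y in (-.01,.01)])
# side1 predictions
p1=np.array([.5197,.0311,.2136])
for d in [-.014,0,.011]: print('side1',d,proj('side',p1+[0,0,-d]))
a=cv2.imread('pics/side1.png')[120:230,310:420];cv2.imwrite('pics/c1.png',cv2.resize(a,None,fx=5,fy=5,interpolation=2))
"
```

```text
3.8 tcp [0.5091 0.0607 0.1471] box [-0.1155 -0.0146  0.1471] F [ 0.7704  0.1135 -0.4737] w 0.0010538221592910242
tool in box
 [[-1.      0.0001 -0.    ]
 [ 0.0001  1.     -0.0002]
 [ 0.     -0.0002 -1.    ]]
[243.5055 272.4819]
[448.803 271.672]
(np.float64(241.92317380352645), np.float64(272.6486146095718), 794) (np.float64(448.10491367861886), np.float64(271.73173970783535), 753)
-0.014 [320.5688 278.24  ] [array([296.7582, 278.1985]), array([344.3841, 278.1862])]
0 [320.6098 267.5146] [array([298.6666, 267.4927]), array([342.5567, 267.4803])]
0.011 [320.6381 260.1965] [array([299.9753, 260.1853]), array([341.3039, 260.173 ])]
side1 -0.014 [361.5311 190.663 ]
side1 0 [360.9539 197.9796]
side1 0.011 [360.5086 203.6256]
```

View pics/c1.png

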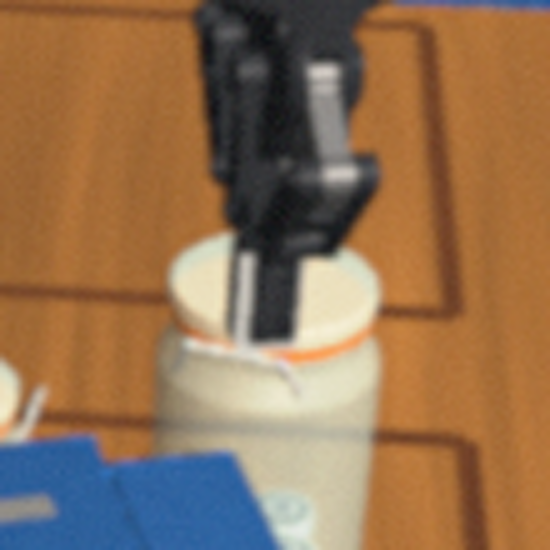

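The fingers hang above the tab, which hasn't moved. Side and wrist views both put the shut tips about 15 mm behind the TCP rather than 11 mm ahead. I'll back off to -y and descend in stages, checking as I go.

Emit:
play_rows(plan=[{"dx": 0,"dy": -0.01,"dz": 0,"wx": 0,"wy": 0,"wz": 0,"fingers": -1},{"dx": 0,"dy": -0.01,"dz": 0,"wx": 0,"wy": 0,"wz": 0,"fingers": -1},{"dx": 0,"dy": -0.008,"dz": 0,"wx": 0,"wy": 0,"wz": 0,"fingers": -1},{"dx": 0,"dy": 0,"dz": 0,"wx": 0,"wy": 0,"wz": 0,"fingers": -1},{"dx": 0,"dy": 0,"dz": 0.005,"wx": 0,"wy": 0,"wz": 0,"fingers": -1},{"dx": 0,"dy": 0,"dz": 0.005,"wx": 0,"wy": 0,"wz": 0,"fingers": -1},{"dx": 0,"dy": 0,"dz": 0.004,"wx": 0,"wy": 0,"wz": 0,"fingers": -1},{"dx": 0,"dy": 0,"dz": 0.004,"wx": 0,"wy": 0,"wz": 0,"fingers": -1},{"dx": 0,"dy": 0,"dz": 0.003,"wx": 0,"wy": 0,"wz": 0,"fingers": -1},{"dx": 0,"dy": 0,"dz": 0,"wx": 0,"wy": 0,"wz": 0,"fingers": -1}])

```text
time: 4.63
tcp_pos: [0.5168, 0.0341, 0.1254]
eef_rot: [-0.144, 0.99, -0.0, -0.001]
contact_force: [-0.1, 0.6, 0.7]
width: 0.002
```

```bash
python3 -c "
from h import *
s,R,p=where()
for d in [-.02,-.01,0]: print(d,proj('side',p+R@[0,0,d]))
a=save('side','side3')[180:320,290:430,::-1];cv2.imwrite('pics/c4.png',cv2.resize(a,None,fx=4,fy=4,interpolation=2))
a=save('wrist','wrist3')[200:330,200:440,::-1];cv2.imwrite('pics/c4w.png',cv2.resize(a,None,fx=3,fy=3,interpolation=2))
"
```

```text
4.6333 tcp [0.5168 0.0341 0.1254] box [-0.1158 -0.0423  0.1254] F [-0.0903  0.6457  0.7462] w 0.0018710521889035855
tool in box
 [[-1.     -0.0002 -0.001 ]
 [-0.0002  1.      0.0001]
 [ 0.001   0.0001 -1.    ]]
-0.02 [359.9407 232.704 ]
-0.01 [359.5659 237.3776]
0 [359.1963 241.9876]
```

View pics/c4.png

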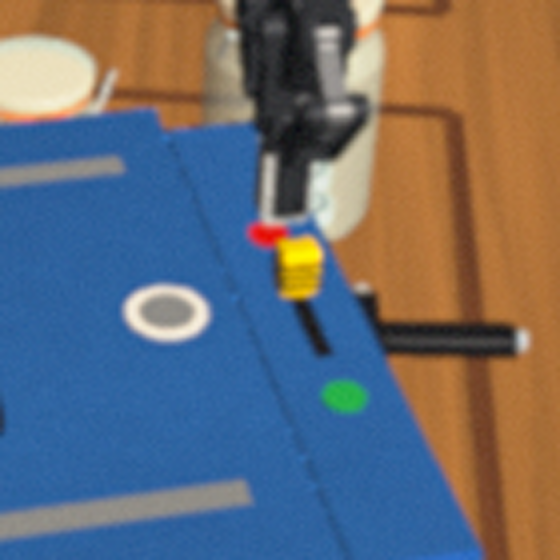

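View pics/c4w.png

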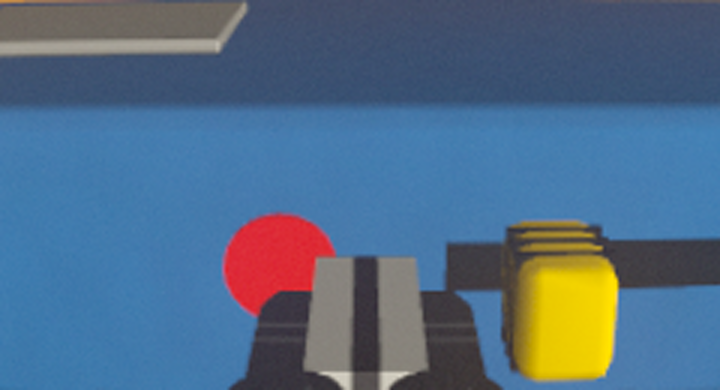

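The tips are at about z 0.141 (side (361,234)), clear of the tab on the red side. Lowering 6 mm more, then pushing.

Emit:
play_rows(plan=[{"dx": 0,"dy": 0,"dz": 0.003,"wx": 0,"wy": 0,"wz": 0,"fingers": -1},{"dx": 0,"dy": 0,"dz": 0.003,"wx": 0,"wy": 0,"wz": 0,"fingers": -1},{"dx": 0,"dy": 0,"dz": 0,"wx": 0,"wy": 0,"wz": 0,"fingers": -1},{"dx": 0,"dy": 0.004,"dz": 0,"wx": 0,"wy": 0,"wz": 0,"fingers": -1},{"dx": 0,"dy": 0.004,"dz": 0,"wx": 0,"wy": 0,"wz": 0,"fingers": -1},{"dx": 0,"dy": 0.004,"dz": 0,"wx": 0,"wy": 0,"wz": 0,"fingers": -1},{"dx": 0,"dy": 0.004,"dz": 0,"wx": 0,"wy": 0,"wz": 0,"fingers": -1},{"dx": 0,"dy": 0.004,"dz": 0,"wx": 0,"wy": 0,"wz": 0,"fingers": -1},{"dx": 0,"dy": 0.004,"dz": 0,"wx": 0,"wy": 0,"wz": 0,"fingers": -1},{"dx": 0,"dy": 0.004,"dz": 0,"wx": 0,"wy": 0,"wz": 0,"fingers": -1},{"dx": 0,"dy": 0,"dz": 0,"wx": 0,"wy": 0,"wz": 0,"fingers": -1}])

```text
time: 5.65
tcp_pos: [0.5088, 0.0617, 0.1202]
eef_rot: [-0.145, 0.989, 0.0, -0.0]
contact_force: [0.5, -0.3, -0.7]
width: 0.001
```

```bash
python3 -c "
from h import *
s,R,p=where()
a=save('wrist','wrist4')[200:330,200:440,::-1];cv2.imwrite('pics/c5w.png',cv2.resize(a,None,fx=3,fy=3,interpolation=2))
"
```

```text
5.65 tcp [0.5088 0.0617 0.1202] box [-0.1155 -0.0135  0.1202] F [ 0.5389 -0.3138 -0.7203] w 0.0006344565118022797
tool in box
 [[-1.     -0.0008 -0.0001]
 [-0.0008  1.      0.0003]
 [ 0.0001  0.0003 -1.    ]]
```

View pics/c5w.png

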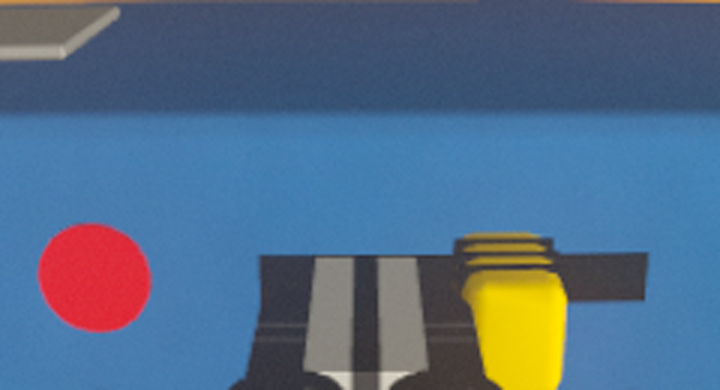

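The tab is moving with the fingers, with about 11 mm of slot left.

Emit:
play_rows(plan=[{"dx": 0,"dy": 0.004,"dz": 0,"wx": 0,"wy": 0,"wz": 0,"fingers": -1},{"dx": 0,"dy": 0.004,"dz": 0,"wx": 0,"wy": 0,"wz": 0,"fingers": -1},{"dx": 0,"dy": 0.002,"dz": 0,"wx": 0,"wy": 0,"wz": 0,"fingers": -1},{"dx": 0,"dy": 0.002,"dz": 0,"wx": 0,"wy": 0,"wz": 0,"fingers": -1},{"dx": 0,"dy": 0,"dz": 0,"wx": 0,"wy": 0,"wz": 0,"fingers": -1}])

```text
time: 6.12
tcp_pos: [0.5059, 0.0716, 0.1201]
eef_rot: [-0.144, 0.99, -0.001, 0.0]
contact_force: [2.2, -4.9, -0.7]
width: -0.003
```

```bash
python3 -c "
from h import *
s,R,p=where()
a=save('wrist','wrist5')[200:330,200:440,::-1];cv2.imwrite('pics/c6w.png',cv2.resize(a,None,fx=3,fy=3,interpolation=2))
"
```

```text
6.1167 tcp [0.5059 0.0716 0.1201] box [-0.1156 -0.0032  0.1201] F [ 2.1545 -4.9353 -0.6741] w -0.002598806210994708
tool in box
 [[-1.      0.0006 -0.0001]
 [ 0.0006  1.     -0.0014]
 [ 0.0001 -0.0014 -1.    ]]
```

View pics/c6w.png

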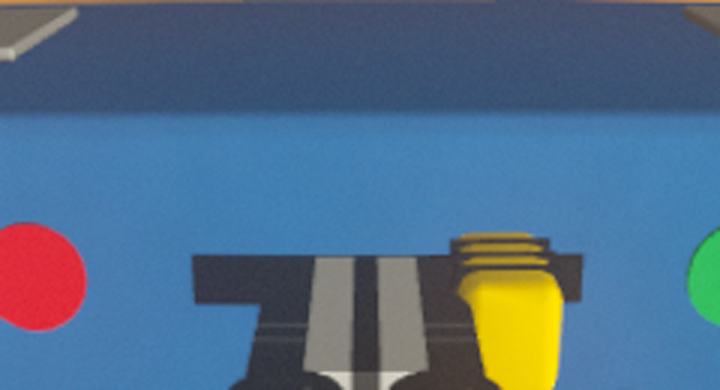

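Force rose to 5 N, likely the stop. Pushing a little more to confirm.

Emit:
play_rows(plan=[{"dx": 0,"dy": 0.002,"dz": 0,"wx": 0,"wy": 0,"wz": 0,"fingers": -1},{"dx": 0,"dy": 0.002,"dz": 0,"wx": 0,"wy": 0,"wz": 0,"fingers": -1},{"dx": 0,"dy": 0,"dz": 0,"wx": 0,"wy": 0,"wz": 0,"fingers": -1}])

```text
time: 6.42
tcp_pos: [0.5055, 0.0725, 0.1201]
eef_rot: [-0.143, 0.99, -0.003, 0.0]
contact_force: [8.4, -24.4, -1.5]
width: -0.002
```

```bash
python3 -c "
from h import *
s,R,p=where()
save('wrist','wrist6')
im=save('side','side6')
yel=lambda h,s,v:(h>15)&(h<35)&(s>150)&(v>100)
b=blob(im,yel,(345,395,230,280));print(b)
for y in [-14,12,14,16,18]: print(y,proj('side',O+B@[-.115,y/1000,.142]))
"
```

```text
6.4167 tcp [0.5055 0.0725 0.1201] box [-0.1157 -0.0023  0.1201] F [  8.3804 -24.4173  -1.4877] w -0.002339437555653853
tool in box
 [[-1.      0.0033 -0.0002]
 [ 0.0033  1.     -0.0051]
 [ 0.0002 -0.0051 -1.    ]]
(np.float64(369.3921568627451), np.float64(257.078431372549), 153)
-14 [363.9356 243.9963]
12 [368.3401 253.3043]
14 [368.6878 254.039 ]
16 [369.0368 254.7764]
18 [369.387  255.5167]
```

View pics/wrist6.png

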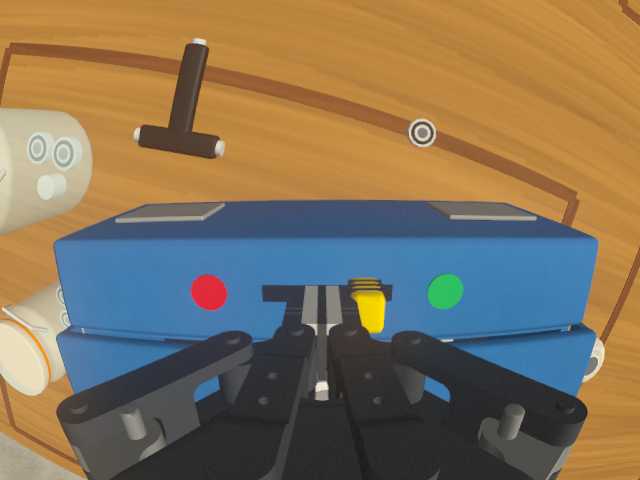

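View pics/side6.png

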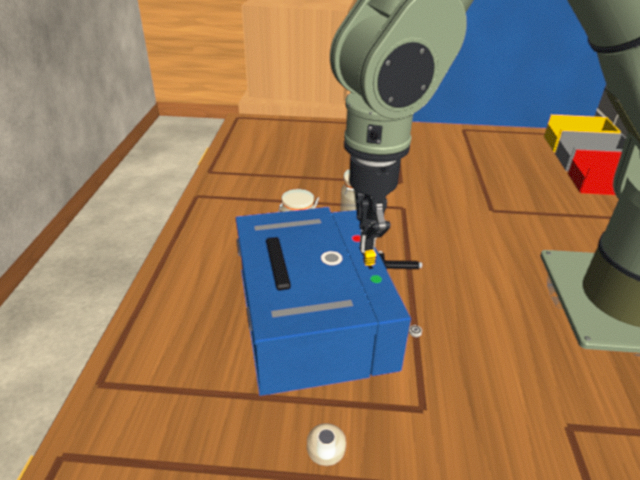

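24 N with under 1 mm of motion is the hard stop, and the side view has the tab shifted about 30 mm, at (369,257). Backing off, lifting, and moving over the pad.

Emit:
play_rows(plan=[{"dx": 0,"dy": -0.006,"dz": 0,"wx": 0,"wy": 0,"wz": 0,"fingers": -1},{"dx": 0,"dy": -0.006,"dz": 0,"wx": 0,"wy": 0,"wz": 0,"fingers": -1},{"dx": 0,"dy": 0,"dz": -0.015,"wx": 0,"wy": 0,"wz": 0,"fingers": -1},{"dx": 0,"dy": 0,"dz": -0.02,"wx": 0,"wy": 0,"wz": 0,"fingers": -1},{"dx": 0,"dy": 0,"dz": -0.005,"wx": 0,"wy": 0,"wz": 0,"fingers": -1},{"dx": -0.02,"dy": 0.004,"dz": 0,"wx": 0,"wy": 0,"wz": 0,"fingers": -1},{"dx": -0.02,"dy": 0.004,"dz": 0,"wx": 0,"wy": 0,"wz": 0,"fingers": -1},{"dx": -0.02,"dy": 0.003,"dz": 0,"wx": 0,"wy": 0,"wz": 0,"fingers": -1},{"dx": 0,"dy": 0,"dz": 0,"wx": 0,"wy": 0,"wz": 0,"fingers": -1},{"dx": 0,"dy": 0,"dz": 0,"wx": 0,"wy": 0,"wz": 0,"fingers": -1}])

```text
time: 7.35
tcp_pos: [0.5623, 0.0927, 0.1595]
eef_rot: [-0.145, 0.989, 0.0, -0.0]
contact_force: [0.0, -0.4, -0.7]
width: -0.002
```

```bash
python3 -c "
from h import *
to([-.055,0,.12])
save('wrist','wrist7')
a=save('side','side7')[150:330,250:450,::-1];cv2.imwrite('pics/c7.png',cv2.resize(a,None,fx=3,fy=3,interpolation=2))
"
```

```text
7.35 tcp [0.5623 0.0927 0.1595] box [-0.0554  0.0009  0.1595] F [ 0.0163 -0.4467 -0.665 ] w -0.0023055917527037176
tool in box
 [[-1.     -0.0005 -0.0005]
 [-0.0005  1.      0.0004]
 [ 0.0005  0.0004 -1.    ]]
tool shift [-0.0005 -0.0009  0.0395]
```

View pics/wrist7.png

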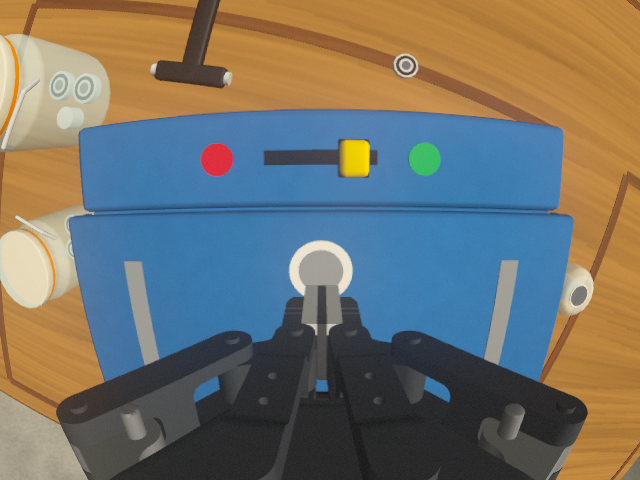

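View pics/c7.png

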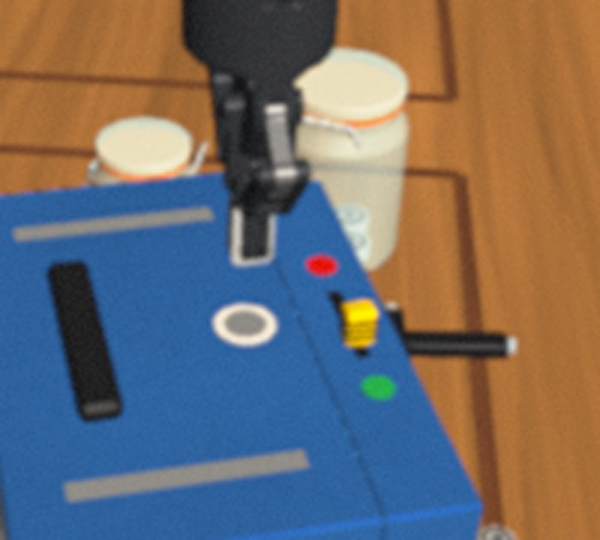

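The tab is near the green end at (354,158), and the fingers are over the pad at (320,270). Descending to just above it, then pressing in small steps.

Emit:
play_rows(plan=[{"dx": 0,"dy": 0,"dz": 0.012,"wx": 0,"wy": 0,"wz": 0,"fingers": -1},{"dx": 0,"dy": 0,"dz": 0.012,"wx": 0,"wy": 0,"wz": 0,"fingers": -1},{"dx": 0,"dy": 0,"dz": 0.009,"wx": 0,"wy": 0,"wz": 0,"fingers": -1},{"dx": 0,"dy": 0,"dz": 0.004,"wx": 0,"wy": 0,"wz": 0,"fingers": -1},{"dx": 0,"dy": 0,"dz": 0.002,"wx": 0,"wy": 0,"wz": 0,"fingers": -1},{"dx": 0,"dy": 0,"dz": 0.002,"wx": 0,"wy": 0,"wz": 0,"fingers": -1},{"dx": 0,"dy": 0,"dz": 0,"wx": 0,"wy": 0,"wz": 0,"fingers": -1}])

```text
time: 8.03
tcp_pos: [0.5624, 0.0922, 0.1192]
eef_rot: [-0.144, 0.99, -0.0, 0.0]
contact_force: [-0.1, -0.5, 0.5]
width: 0.0
```

```bash
python3 -c "
from h import *
where()
for y in [10,13,16]: print(y,proj('wrist',O+B@[-.115,y/1000,.147]))
save('wrist','wrist8')
"
```

```text
8.0333 tcp [0.5624 0.0922 0.1192] box [-0.0556  0.0004  0.1192] F [-0.0907 -0.5391  0.5042] w 0.0002399688037888025
tool in box
 [[-1.      0.0002  0.0001]
 [ 0.0002  1.     -0.0001]
 [-0.0001 -0.0001 -1.    ]]
10 [347.3971 162.7904]
13 [355.8149 162.8857]
16 [364.1975 163.0078]
```

View pics/wrist8.png

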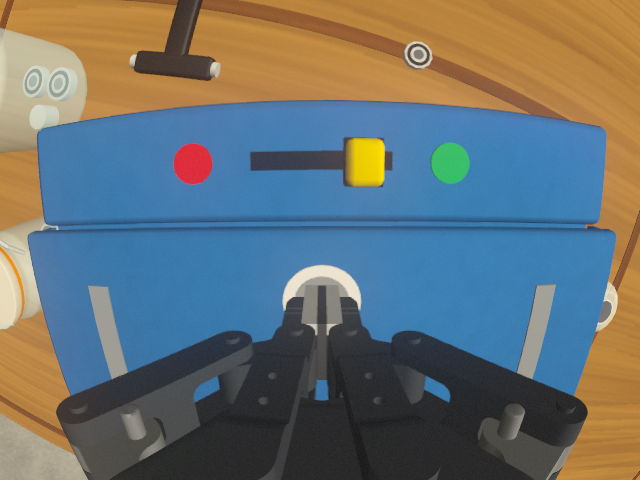

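The tab centre at (364,163) gives toolbox y = +16, which is full travel. Pressing now.

Emit:
play_rows(plan=[{"dx": 0,"dy": 0,"dz": 0.002,"wx": 0,"wy": 0,"wz": 0,"fingers": -1},{"dx": 0,"dy": 0,"dz": 0.002,"wx": 0,"wy": 0,"wz": 0,"fingers": -1},{"dx": 0,"dy": 0,"dz": 0.002,"wx": 0,"wy": 0,"wz": 0,"fingers": -1},{"dx": 0,"dy": 0,"dz": 0.002,"wx": 0,"wy": 0,"wz": 0,"fingers": -1},{"dx": 0,"dy": 0,"dz": 0,"wx": 0,"wy": 0,"wz": 0,"fingers": -1}])

```text
time: 8.5
tcp_pos: [0.5621, 0.0922, 0.1108]
eef_rot: [-0.144, 0.99, -0.0, -0.0]
contact_force: [-2.8, -1.5, 2.9]
width: 0.003
```

Emit:
play_rows(plan=[{"dx": 0,"dy": 0,"dz": 0.0015,"wx": 0,"wy": 0,"wz": 0,"fingers": -1},{"dx": 0,"dy": 0,"dz": 0.0015,"wx": 0,"wy": 0,"wz": 0,"fingers": -1},{"dx": 0,"dy": 0,"dz": 0.001,"wx": 0,"wy": 0,"wz": 0,"fingers": -1},{"dx": 0,"dy": 0,"dz": 0,"wx": 0,"wy": 0,"wz": 0,"fingers": -1}])

```text
time: 8.83
tcp_pos: [0.5619, 0.092, 0.107]
eef_rot: [-0.144, 0.99, -0.0, -0.001]
contact_force: [-3.0, -1.5, 4.5]
width: -0.001
```

Emit:
play_rows(plan=[{"dx": 0,"dy": 0,"dz": 0.0015,"wx": 0,"wy": 0,"wz": 0,"fingers": -1},{"dx": 0,"dy": 0,"dz": 0.001,"wx": 0,"wy": 0,"wz": 0,"fingers": -1},{"dx": 0,"dy": 0,"dz": 0,"wx": 0,"wy": 0,"wz": 0,"fingers": -1}])

```text
time: 9.08
tcp_pos: [0.5621, 0.0921, 0.1052]
eef_rot: [-0.144, 0.99, -0.0, -0.0]
contact_force: [-7.6, -2.1, 15.9]
width: 0.002
```

15.9 N: at the stop. Raising slowly so the lid follows.

Emit:
play_rows(plan=[{"dx": 0,"dy": 0,"dz": -0.003,"wx": 0,"wy": 0,"wz": 0,"fingers": -1},{"dx": 0,"dy": 0,"dz": -0.004,"wx": 0,"wy": 0,"wz": 0,"fingers": -1},{"dx": 0,"dy": 0,"dz": -0.005,"wx": 0,"wy": 0,"wz": 0,"fingers": -1},{"dx": 0,"dy": 0,"dz": -0.005,"wx": 0,"wy": 0,"wz": 0,"fingers": -1},{"dx": 0,"dy": 0,"dz": -0.005,"wx": 0,"wy": 0,"wz": 0,"fingers": -1},{"dx": 0,"dy": 0,"dz": -0.005,"wx": 0,"wy": 0,"wz": 0,"fingers": -1},{"dx": 0,"dy": 0,"dz": -0.005,"wx": 0,"wy": 0,"wz": 0,"fingers": -1},{"dx": 0,"dy": 0,"dz": -0.005,"wx": 0,"wy": 0,"wz": 0,"fingers": -1},{"dx": 0,"dy": 0,"dz": -0.005,"wx": 0,"wy": 0,"wz": 0,"fingers": -1},{"dx": 0,"dy": 0,"dz": -0.005,"wx": 0,"wy": 0,"wz": 0,"fingers": -1},{"dx": 0,"dy": 0,"dz": -0.005,"wx": 0,"wy": 0,"wz": 0,"fingers": -1},{"dx": 0,"dy": 0,"dz": -0.005,"wx": 0,"wy": 0,"wz": 0,"fingers": -1}])

```text
time: 10.08
tcp_pos: [0.5622, 0.0922, 0.162]
eef_rot: [-0.144, 0.99, -0.0, -0.0]
contact_force: [0.2, 0.9, 0.1]
width: 0.0
```

Emit:
play_rows(plan=[{"dx": 0,"dy": 0,"dz": -0.006,"wx": 0,"wy": 0,"wz": 0,"fingers": -1},{"dx": 0,"dy": 0,"dz": -0.008,"wx": 0,"wy": 0,"wz": 0,"fingers": -1},{"dx": 0,"dy": 0,"dz": -0.01,"wx": 0,"wy": 0,"wz": 0,"fingers": -1},{"dx": 0,"dy": 0,"dz": -0.015,"wx": 0,"wy": 0,"wz": 0,"fingers": -1},{"dx": 0,"dy": 0,"dz": -0.015,"wx": 0,"wy": 0,"wz": 0,"fingers": -1},{"dx": 0,"dy": 0,"dz": -0.015,"wx": 0,"wy": 0,"wz": 0,"fingers": -1},{"dx": 0,"dy": 0,"dz": -0.015,"wx": 0,"wy": 0,"wz": 0,"fingers": -1},{"dx": 0,"dy": 0,"dz": -0.01,"wx": 0,"wy": 0,"wz": 0,"fingers": -1},{"dx": 0,"dy": 0,"dz": 0,"wx": 0,"wy": 0,"wz": 0,"fingers": -1},{"dx": 0,"dy": 0,"dz": 0,"wx": 0,"wy": 0,"wz": 0,"fingers": -1}])

```text
time: 10.92
tcp_pos: [0.5623, 0.0922, 0.2559]
eef_rot: [-0.144, 0.99, -0.0, 0.0]
contact_force: [0.1, -0.3, -0.3]
width: 0.001
```

```bash
python3 -c "
from h import *
where()
save('wrist','wrist9');save('side','side9')
r=arm.mark_of('side','press_pad');
for x in r: p=w('side',np.array(x['point']));print(x['confidence'],p,B.T@(p-O))
"
```

```text
10.9167 tcp [0.5623 0.0922 0.2559] box [-0.0556  0.0004  0.2559] F [ 0.1055 -0.3427 -0.3039] w 0.0005818580236261309
tool in box
 [[-1.      0.0002  0.0004]
 [ 0.0002  1.     -0.0002]
 [-0.0004 -0.0002 -1.    ]]
0.77 [0.5787 0.0958 0.1841] [-0.0389 -0.0008  0.1841]
```

View pics/side9.png

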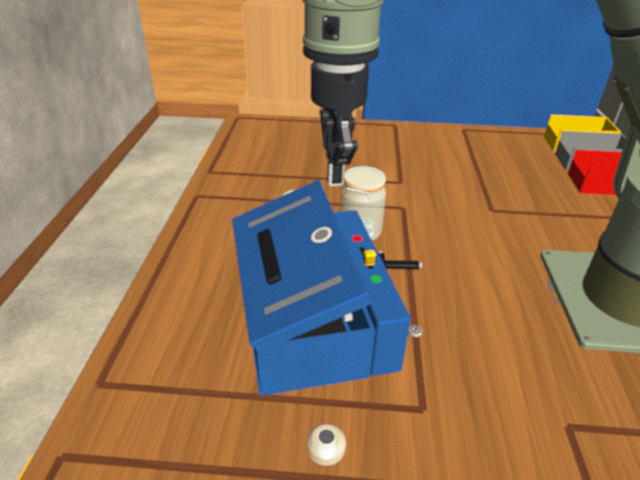

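View pics/wrist9.png

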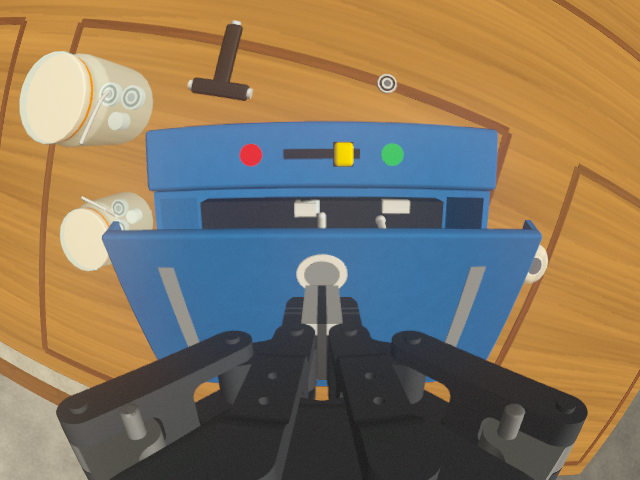

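The lid is ajar and the pad measures z 0.184, about 0.37–0.39 rad. The tab is at the green end and the hand is clear. I'll let it settle, check it is still, and hand in.

Emit:
play_rows(plan=[{"dx": 0,"dy": 0,"dz": -0.01,"wx": 0,"wy": 0,"wz": 0,"fingers": -1},{"dx": 0,"dy": 0,"dz": 0,"wx": 0,"wy": 0,"wz": 0,"fingers": -1},{"dx": 0,"dy": 0,"dz": 0,"wx": 0,"wy": 0,"wz": 0,"fingers": -1},{"dx": 0,"dy": 0,"dz": 0,"wx": 0,"wy": 0,"wz": 0,"fingers": -1},{"dx": 0,"dy": 0,"dz": 0,"wx": 0,"wy": 0,"wz": 0,"fingers": -1},{"dx": 0,"dy": 0,"dz": 0,"wx": 0,"wy": 0,"wz": 0,"fingers": -1},{"dx": 0,"dy": 0,"dz": 0,"wx": 0,"wy": 0,"wz": 0,"fingers": -1},{"dx": 0,"dy": 0,"dz": 0,"wx": 0,"wy": 0,"wz": 0,"fingers": -1},{"dx": 0,"dy": 0,"dz": 0,"wx": 0,"wy": 0,"wz": 0,"fingers": -1}])

```text
time: 11.82
tcp_pos: [0.5623, 0.0923, 0.2655]
eef_rot: [-0.144, 0.99, -0.0, -0.0]
contact_force: [0.5, -0.7, -0.1]
width: 0.001
```

```bash
python3 -c "
from h import *
im=save('side','side10').astype(int);o=cv2.imread('pics/side9.png')[:,:,::-1].astype(int);o0=cv2.imread('pics/side0.png')[:,:,::-1].astype(int)
d=lambda a,b,r:np.abs(a-b)[r[2]:r[3],r[0]:r[1]].mean()
print('lid',d(im,o,(230,350,190,340)),'jar/big',d(im,o0,(345,385,195,225)),'tool',d(im,o0,(385,425,250,275)),'bearing',d(im,o0,(408,425,322,340)),'wheel',d(im,o0,(300,350,420,470)))
wht=lambda h,s,v:(s<60)
u,v,n=blob(im.astype(np.uint8),wht,(308,335,222,248));print(u,v)
for t in [.25,.3,.35,.4,.46]:
  x=.085-.140*np.cos(t)+.023*np.sin(t);z=.108+.023*np.cos(t)+.14*np.sin(t);print(t,proj('side',O+B@[x,0,z]))
im=save('top','top10').astype(int);o=cv2.imread('pics/top0.png')[:,:,::-1].astype(int)
a=np.abs(im-o).sum(2);cv2.imwrite('pics/topd.png',np.hstack([im[:,:,::-1]]).astype(np.uint8))
"
```

```text
lid 2.1435925925925927 jar/big 6.245833333333334 tool 4.219333333333333 bearing 4.995642701525054 wheel 5.212533333333333
321.0874524714829 234.50190114068442
0.25 [325.63964594 242.64401202]
0.3 [323.91484836 239.64894381]
0.35 [321.97518461 236.72323065]
0.4 [319.82236948 233.87585891]
0.46 [316.96109901 230.57514179]
```

View pics/topd.png

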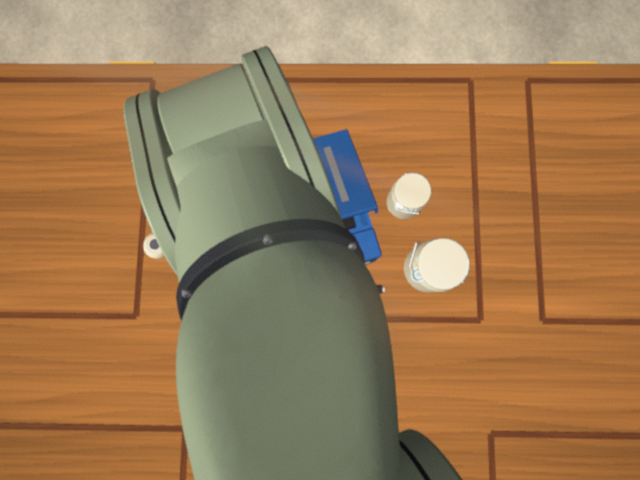

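```bash
python3 -c "
from cell import arm
print(arm.finish_job())"
```

```text
the job is handed in; nothing more can be done
None
```

The toolbox lid is ajar on its spring and the lock tab is at its free end. I handed the job in at about 12 s of the 40 s; the interface reports no verdict.

- **Lock tab:** I pushed it along the slot with shut fingers until it met the hard stop, at about 25 N with no further motion. The wrist view then put it at toolbox y ≈ +16 mm, which is the full travel.
- **Lid:** I pressed the pad down to its stop, at about 16 N, then raised the hand slowly straight up. The pad's final position in the side view gives about 0.37–0.39 rad, and the picture barely changed over the last second. The hand was clear, with about zero contact force.
- **Jar, wheel, skate tool and bearing:** None appeared to have moved. The two jars and the wheel sit at their starting pixels in the last top view. The skate tool and bearing were hidden by the arm there, so I checked those in the side view.

**Check that disagreed:** the shut fingertips measured about 15 mm behind the TCP, not 11 mm ahead as stated. My first pass therefore went over the tab without touching it. I caught this in the pictures and corrected the height before pushing.

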